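Make the disc press ready: catch dish in, lever off its ball and held up

ROBOT

A 7-joint arm with a two-finger parallel gripper is mounted at the origin on a cart in front of the work surface, level with it; the furniture and walls round the work are solid. World frame = base frame: x ahead of the robot, y to its left, z up, the work surface at z = 0. Lengths are in mm, angles in rad, forces in N, time in s.
With the tool pointing down it reaches from about 400 to 850 mm from the base axis. Payload 4.4 kg.
Tool frame: the origin (TCP) lies midway between the tips of the shut fingers; the grasp point (between the pads) lies r.grip_depth behind it (r.grip_depth is the distance from the TCP to the grasp point, in mm); z points along the fingers, y is the line along which they close (so a half turn about z gives the same grasp; the last joint's range is limited). The gripper opens to 94 mm and grips with 3 to 60 N. Pads are 16 mm wide; open, the fingers measure 119 mm over their backs; the gripper's body (75 mm by 177 mm) begins 78 mm behind the grasp point.
Start: joints at [1.249, 0.628, 0.038, 1.517, -0.027, 0.996, -0.02], TCP at [164.491, -628.857, 205.478] pointing down, gripper open.
Joint ranges: [-3.06, 3.06], [-0.37, 2.12], [-1.25, 1.32], [0.18, 2.47], [-1.1, 4.24], [0.23, 1.98], [-2.94, 2.94]. Speed limits (rad/s): [2.57, 2.57, 3.14, 3.14, 3.14, 3.14, 3.14].

INTERFACE

Orientations are given as a unit quaternion [x, y, z, w].
In Python, from bench import r gives the robot as it stands.
- The arm moves only by the tool drive_tool, never from a script. Its argument "steps" is text: rows parted by semicolons, each of 5 numbers parted by spaces: the closure, from -1 (fully open) to 1 (shut), then the shift along the tool's x, y, z in cm, then the turn about the tool's z in degrees. In form: jaw x y z yaw; .... A call has 1 to 12 rows; each row is the pose to reach, as a shift and turn from the pose commanded when the call began, along the tool's axes at that moment; what a row does not reach only later rows make up. A row lasts 1/12 s, in which the tool goes at most 41.7 mm and 7.16 degrees, less where a joint would pass 70% of its speed; a pose out of reach is approached as far as the arm can. A call with a gripper value outside its range is refused whole. The fingers move at their own pace and stop on an object; "force" is the grip in N (left out, the last holds). Time passes only in rows, so rows that repeat a pose let the fingers close. It gives the time, the measured TCP pose, the force, the opening and the grip force at its end, in the units of the state.
- r.read_state(): the state, without advancing time (a new reading comes with each control period).
- r.get_image(name): name is "scene" or "top"; returns a dict with "frame" (400x640x3 uint8, red, green, blue), "depth" (400x640 float32, mm along the optical axis (not along the pixel's ray), 0 where there is no reading), "mtx" (3x3 intrinsics, pixels), "k1" (the pictures are not rectified: a ray, as slopes to the right and down, at radius r is drawn at 1 + k1 r^2 times it, then the intrinsics apply), "R" (3x3) and "t" (3): a world point X has camera coordinates R X + t. Camera axes: x right, y down, z forward; pixel columns grow to the right and rows downward; lengths in mm; the calibration is good to about 2 mm. A picture is of the moment at which its call begins.
- r.job_done(): hands the job in; it is judged then, once.
The state is a dict: "time": time; "q": joint angles; "dq": joint speeds; "joint_torque": joint torques, N m; "position": TCP position; "tool_rot": TCP orientation; "contact_force": force on the tool from outside, world axes, zero at the start; "torque": the same for the moment, N m; "width": opening from 0.0 (shut) to 1.0 (fully open); "gripper_force": force on a finger pad.
Only numpy, scipy, OpenCV 4.12 (cv2) and the standard library are available. Lean on these libraries where they do the work, as an engineer would, in place of code of your own. Each camera call takes 0.05 s, during which the arm holds its last target. There are 200 camera calls.

TASK

Make the bench press ready for cutting discs: set the empty white catch dish upright into the pocket of the press's open drawer, let go of it, and slide the drawer fully shut so that the dish stands under the die. Then pull the sprung latch knob at the right-hand end of the lever sideways, towards the front of the press, lift the lever off its ball stud and raise it to about 25 degrees. Finish while holding the lever up there, still, so that a colleague can feed the strip (it drops if you let go), and leave the dish of beads and the clear box where they are.

Things in the scene. Friction and masses are not known exactly. Their poses are not given: they have to be found in the camera images.
- catch_dish: empty off-white round sorting dish with a shallow recess, 63 mm across, 22 mm high, straight outside (grasp it across the rim from above), 22 g, loose in one of three spots on the counter left of the press; origin at the centre of its underside, z up
- press: grey lever press, fixed to the counter, front roughly to the robot. Origin on the counter; own x to its back, y to its left, z up. Base x -52..60, y -125..100 mm, 99 high; C-frame and ram 159 high at y 20; pivot cheeks 185 high at y 80. Lever along own y at x 0, 24 wide, centre 169 high, pivot left, handle right to y -246
- drawer_seat (a point): centre of the drawer floor's upper face, 54 mm above the counter, moves with the drawer: the dish's place. Pocket 78 by 78 mm, between front panel and back wall in the press's own x and two ribs 4 mm high in own y. Inside 128 mm wide in own y, side walls 14 mm over the floor, front panel's top 91 mm over the counter: room for fingers only across own y
- drawer_front (a point): centre of the outer face of the drawer's front panel (138 mm along own y of the press, 40 high; 6 mm proud of the base when shut), 71 mm above the counter; a finger lip 60 mm long stands 8 mm out from it at 77 to 83 mm height. Push it towards own +x of the press
- press_drawer (a joint): how far the drawer is open, m: 0 shut, up to 0.100; it slides towards own -x of the press; about 1 N of friction, no spring. Starts 0.090 to 0.099 open
- die (a point): centre of the die's upper face, on the press, 112 mm above the counter; straight above the dish's place when the drawer is shut
- latch (a joint): travel of the sprung latch, m: 0 in (its plate locks under the ball's shoulder), 0.014 fully out, towards own -x of the press. Spring 4 N at 0, 9.6 N at 0.014; returns by itself. The lever is locked until the latch is about 6 mm out: pull 10 to 14 mm and keep it out while the first 15 mm of the lift are made
- latch_knob (a point): middle of the upright black latch knob, 18 mm across, top 19 mm above and foot 20 mm below this point; moves with latch and lever. Starts 209 mm above the counter, at own x -36, y -100 mm of the press. The spring barrel on the coupler head starts 18 mm behind its axis (+x), its top 17 mm lower than this point. The lever can be lifted by this knob
- pivot (a point): centre of the lever's pivot on the press, 169 mm above the counter; the lever turns about own x of the press through it; the ball stud stands 180 mm to the right of it (own y = -100 mm)
- press_lever (a joint): angle of the lever, rad: 0 down on the ball, grows as its right-hand end rises, up to 0.75; 25 degrees = 0.436. No friction: it falls when let go. Lifting at the knob takes 4 to 5 N
- bead_dish: clear low dish of loose beads, stones and pearls, 64 mm across, 12 mm high, in another of the three spots; leave it. Origin at the centre of its underside
- round_box: clear round box with gold beads, 60 mm across, 44 mm high, in another of the three spots; leave it. Origin at the centre of its underside
- tablet: black tablet computer on a stand, fixed at the left front of the counter, 257 mm high, about 240 mm wide: an obstacle to go round or over; its nearest edge is about 80 mm from the middle of the leftmost of the three spots. Origin under its stand
Things that resemble listed ones, but are neither listed nor needed, are in the scene too. Several things have the shape of the catch_dish; the one meant has the colours described above.

How it is judged:
By the outcome, as a careful person would: the job done as asked, in the order asked, and still so for the second after the job is handed in, while the arm keeps its last pose, push and grip.
It also fails if it takes over 67 s, if anything falls off the work surface, if the arm or the gripper's body presses on something with over 40 N, if the wrist force passes 120 N, or if a joint passes its speed limit or range.

## Working session

There is one attempt and no reset: what is moved stays moved. The work goes in short steps, Python scripts to look and compute and a tool call to move; the robot and the scene stay as the last step left them, time stands still between calls to the robot, and variables do not carry over. Pictures are saved under pics/ and viewed, at most 10 in all, crops included, and the job is handed in when it is done.

Besides the shell and the picture viewer there is one more tool, called after "Request:" as name(argument=value, ...) on one line, values as JSON. drive_tool: Moves the arm, as the interface text tells. Its arguments: {"type":"object","properties":{"steps":{"type":"string"},"force":{"type":"number"}},"required":["steps"]}

```bash
mkdir -p pics; ls
cat > h.py <<'E'
import numpy as np, cv2
from scipy.spatial.transform import Rotation as Ro
from bench import r
def snap(n):
    d=r.get_image(n); np.savez(f'pics/{n}.npz',**{k:np.array(v) for k,v in d.items()}); return d
def px2w(d,u,v,z=None):
    """pixel -> world, by depth or by plane height z"""
    K=np.array(d['mtx']);k1=float(d['k1']);R=np.array(d['R']);t=np.array(d['t'])
    a=np.array([(u-K[0,2])/K[0,0],(v-K[1,2])/K[1,1]]);s=a.copy()
    for _ in range(20): s=a/(1+k1*(s@s))
    ray=np.array([s[0],s[1],1.])
    c=-R.T@t; w=R.T@ray
    if z is None:
        return c+w*d['depth'][int(round(v)),int(round(u))]
    return c+w*(z-c[2])/w[2]
def cloud(d):
    K=np.array(d['mtx']);k1=float(d['k1']);R=np.array(d['R']);t=np.array(d['t'])
    v,u=np.mgrid[0:400,0:640]
    a=np.stack([(u-K[0,2])/K[0,0],(v-K[1,2])/K[1,1]],-1);s=a.copy()
    for _ in range(20): s=a/(1+k1*(s**2).sum(-1,keepdims=True))
    ray=np.concatenate([s,np.ones((400,640,1))],-1)
    return -R.T@t+(ray*d['depth'][...,None])@R
E
python3 - <<'E'
from h import *
for n in('scene','top'):
    d=snap(n); cv2.imwrite(f'pics/{n}0.png',cv2.resize(d['frame'][:,:,::-1],(800,500)))
    print(n,(-np.array(d['R']).T@d['t']).round(),np.array(d['R'])[2].round(2))
print(r.read_state(), r.grip_depth)
E
```

```text
pics
scene [-183.  657. 1066.] [ 0.47 -0.51 -0.72]
top [ 212.  -29. 1447.] [ 0.16  0.02 -0.99]
{'time': 0.1, 'q': array([ 1.24919958,  0.62923457,  0.038451  ,  1.51822478, -0.02702172,
        0.99629712, -0.02002095]), 'dq': array([-0.00078031, -0.00477796, -0.00077132, -0.00340814, -0.00028884,
       -0.00185464,  0.00073919]), 'joint_torque': array([ 3.73802322e-03, -5.50789118e+01,  1.14756849e+00, -1.87114638e+01,
       -5.21436275e-02,  1.93036575e-02,  7.82908432e-05]), 'position': array([ 164.34836026, -628.28442478,  204.67236279]), 'tool_rot': array([ 9.91834159e-01,  1.27531656e-01, -1.04938921e-04, -8.16292232e-04]), 'contact_force': array([-0.03987305, -0.09052769,  0.37555791]), 'torque': array([ 0.03754382,  0.01425087, -0.0311432 ]), 'gripper_force': 0.0, 'width': 1.0017325289620767} 18.8
```

View pics/scene0.png

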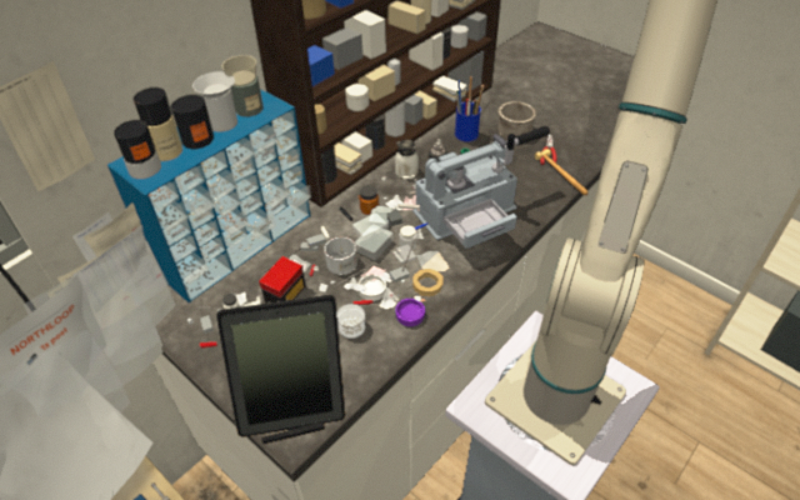

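View pics/top0.png

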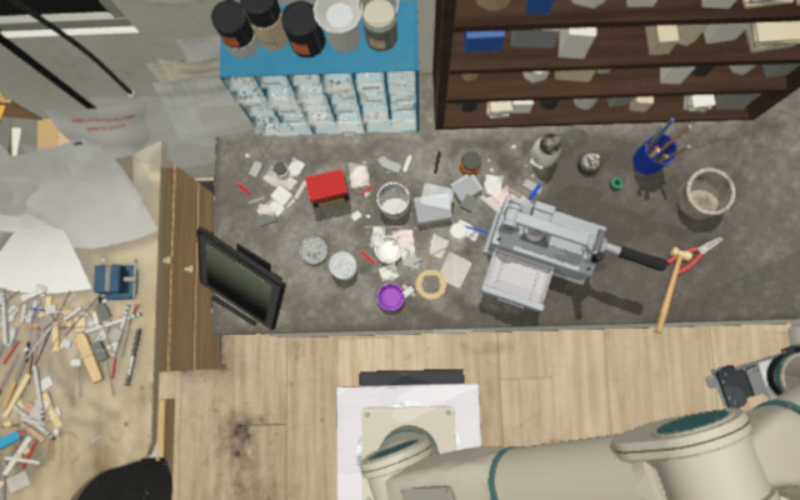

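The top view (800 wide) shows these round things:
- White dish at (388,250).
- Purple dish at (390,298), same shape but the wrong colour.
- Clear box or dish at (342,265) and (314,250).
- Small white item at (458,230).

The press drawer is open at about (515,280). The white dish at (388,250) fits the description, so I'll confirm it in a crop.

Run:
```python
from h import *
d=dict(np.load('pics/top.npz')); s=dict(np.load('pics/scene.npz'))
a=cv2.resize(d['frame'][150:260,220:420,::-1],(800,440),interpolation=cv2.INTER_CUBIC); cv2.imwrite('pics/c1.png',a)
b=cv2.resize(d['frame'][145:255,370:570,::-1],(800,440),interpolation=cv2.INTER_CUBIC); cv2.imwrite('pics/c2.png',b)
for n,q in(('white',(388,250)),('purple',(390,298)),('box',(342,265)),('bead',(314,250))):
    print(n,px2w(d,q[0]*.8,q[1]*.8).round(1))
print(px2w(s,373*.8,287*.8).round(1))
```

```text
white [457.   36.6   3. ]
purple [345.2  34.1   7.9]
box [418.4 138.2  47.4]
bead [461.2 207.5   7.6]
[458.6  32.4   8.1]
```

View pics/c1.png

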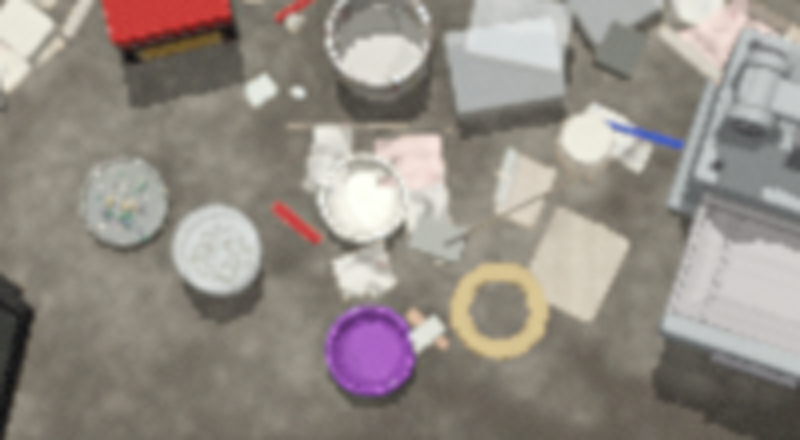

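View pics/c2.png

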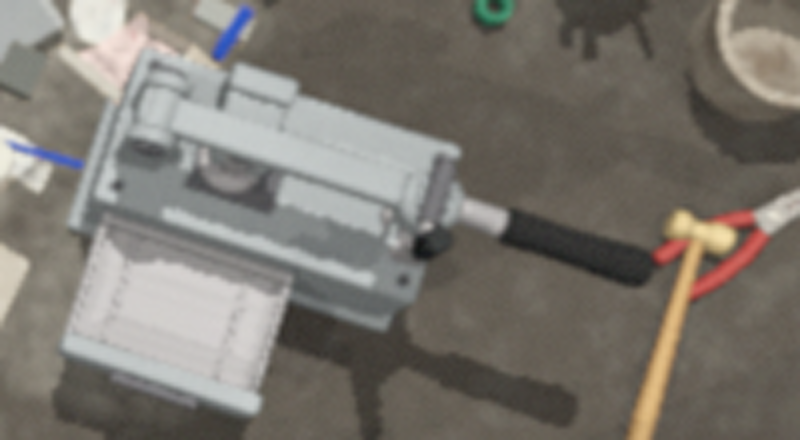

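The crops confirm it. The white dish at crop (363,200) has an off-white rim and is empty. The purple dish is the decoy, and the beads and clear box stand to the left. The drawer is open and the knob is at crop2 (433,240).

Run:
```python
from h import *
from scipy.optimize import least_squares
for n in('top','scene'):
    d=dict(np.load(f'pics/{n}.npz')); P=cloud(d).reshape(-1,3); ok=d['depth'].ravel()>0; P=P[ok]
    # dish rim
    m=(np.hypot(P[:,0]-458,P[:,1]-35)<45)&(P[:,2]>16)&(P[:,2]<30); q=P[m]
    f=least_squares(lambda p:np.maximum(np.hypot(q[:,0]-p[0],q[:,1]-p[1])-31.5,0)+np.minimum(np.hypot(q[:,0]-p[0],q[:,1]-p[1])-26,0),[458,35],loss='soft_l1').x
    print(n,'dish',len(q),f.round(1),np.percentile(q[:,2],[50,90]).round(1))
    # press fit
    W=P[(P[:,0]>300)&(P[:,0]<720)&(P[:,1]<-80)&(P[:,1]>-480)]
    for lo,hi,nm in((94,104,'basetop'),(86,94,'panel'),(49,60,'floor'),(175,190,'lever'),(205,240,'knobtop')):
        b=W[(W[:,2]>lo)&(W[:,2]<hi)]
        if len(b)<5: print(nm,len(b));continue
        rc=cv2.minAreaRect(b[:,:2].astype(np.float32)); print(nm,len(b),np.round(rc[0],1),np.round(rc[1],1),round(rc[2],1),b[:,2].mean().round(1))
```

```text
top dish 216 [454.8  35.5] [20.9 25.4]
basetop 1738 [ 494.1 -325.6] [224.5 380.1] 70.1 98.3
panel 561 [ 499.7 -322.2] [223.3 393.9] 73.6 90.8
floor 1771 [ 513.4 -245. ] [352.  394.7] 79.6 53.9
lever 862 [ 444.2 -345.2] [285.6  69.2] 66.1 179.3
knobtop 59 [ 396.2 -383.4] [17.  16.8] 74.0 221.7
scene dish 182 [453.9  34.3] [19.7 23.2]
basetop 1148 [ 510.8 -286.3] [322.7 259.5] 16.1 98.1
panel 370 [ 494.4 -324.9] [227.  391.3] 68.4 90.1
floor 1181 [ 509.9 -246. ] [350.9 391.6] 81.0 53.9
lever 448 [ 445.4 -344.1] [286.7  72.1] 64.8 179.0
knobtop 49 [ 397.  -382.7] [17.  22.2] 14.9 218.3
```

```bash
cat > fit.py <<'E'
from h import *
from scipy.optimize import least_squares
def sdf(p,lo,hi):
    c=(np.array(lo)+hi)/2;e=(np.array(hi)-lo)/2;q=np.abs(p-c)-e
    return np.linalg.norm(np.maximum(q,0),axis=1)+np.minimum(q.max(1),0)
def model(p,o):
    B=[sdf(p,[-52,-125,0],[60,100,99]),sdf(p,[-12,-110,157],[12,75,181]),sdf(p,[-12,-246,157],[12,-165,181]),
       np.hypot(np.hypot(p[:,0]+36,p[:,1]+100)-0,0)-9+1e3*((p[:,2]<200)|(p[:,2]>224))]
    f=-58-o
    B+=[sdf(p,[f,-69,51],[f+6,69,91]),sdf(p,[f-8,-30,77],[f,30,83]),sdf(p,[f+6,-64,49],[-40,64,54])]
    return np.min(np.abs(B),0)
if __name__=='__main__':
    for n in('top','scene'):
        d=dict(np.load(f'pics/{n}.npz')); P=cloud(d).reshape(-1,3)[d['depth'].ravel()>0]
        P=P[(np.hypot(P[:,0]-440,P[:,1]+300)<210)&(P[:,2]>35)&(P[:,2]<240)&(P[:,1]<-150)]
        def loc(x,P=P):
            a=x[2];D=P-[x[0],x[1],0];return np.c_[D[:,0]*np.cos(a)+D[:,1]*np.sin(a),-D[:,0]*np.sin(a)+D[:,1]*np.cos(a),D[:,2]]
        s=least_squares(lambda x:model(loc(x),x[3]),[459,-297,-.28,95],loss='cauchy',f_scale=2,x_scale=[1,1,.01,1],diff_step=1e-4)
        x=s.x;r_=model(loc(x),x[3]);print(n,x.round(3),np.degrees(x[2]).round(2),np.median(r_).round(2),(r_<4).mean().round(2))
        c,si=np.cos(x[2]),np.sin(x[2])
        for nm,l in(('seat',(-x[3],20)),('front',(-58-x[3],0)),('knob',(-36,-100)),('pivot',(0,80))):print(nm,np.round([x[0]+c*l[0]-si*l[1],x[1]+si*l[0]+c*l[1]],1))
E
python3 fit.py
```

```text
top [ 4.71260e+02 -2.87491e+02 -3.57000e-01  9.66240e+01] -20.46 2.34 0.67
seat [ 387.7 -235. ]
front [ 326.4 -233.5]
knob [ 402.6 -368.6]
pivot [ 499.2 -212.5]
scene [ 4.67974e+02 -3.02075e+02 -3.68000e-01  1.03811e+02] -21.06 2.82 0.59
seat [ 378.3 -246.1]
front [ 317.  -243.9]
knob [ 398.4 -382.5]
pivot [ 496.7 -227.4]
```

```bash
sed -i "s/\[f,-69,51\],\[f+6,69,91\]/[f,-49,51],[f+6,89,91]/;s/\[f-8,-30,77\],\[f,30,83\]/[f-8,-10,77],[f,50,83]/;s/\[f+6,-64,49\],\[-40,64,54\]/[f+6,-44,49],[-40,84,54]/;s/(-58-x\[3\],0)/(-58-x[3],20)/" fit.py; python3 fit.py
```

```text
top [ 4.65987e+02 -3.01445e+02 -3.54000e-01  9.64900e+01] -20.29 2.29 0.67
seat [ 382.4 -249.2]
front [ 328.  -229.1]
knob [ 397.5 -382.8]
pivot [ 493.7 -226.4]
scene [ 4.67711e+02 -3.02468e+02 -3.64000e-01  1.03071e+02] -20.87 2.58 0.62
seat [ 378.5 -247.1]
front [ 324.3 -226.4]
knob [ 398.4 -383.1]
pivot [ 496.2 -227.7]
```

Run:
```python
from h import *
x0=np.array([466.5,-301.8]);a=np.radians(-20.5);c,s=np.cos(a),np.sin(a)
for n in('top','scene'):
    d=dict(np.load(f'pics/{n}.npz'));P=cloud(d).reshape(-1,3);D=P[:,:2]-x0
    X=D[:,0]*c+D[:,1]*s;Y=-D[:,0]*s+D[:,1]*c;Z=P[:,2]
    m=(abs(Y-20)<25);print(n,'x:',[(b,int(np.median(Z[m&(abs(X-b)<1.5)]))) for b in range(-172,-48,3) if (m&(abs(X-b)<1.5)).any()])
    m=(abs(X+105)<20);print(n,'y:',[(b,int(np.median(Z[m&(abs(Y-b)<1.5)]))) for b in range(-60,100,3)if (m&(abs(Y-b)<1.5)).any()])
    m=(abs(Y+15)<20);print('base edge',[(b,int(np.median(Z[(abs(Y+90)<25)&(abs(X-b)<1.5)]))) for b in range(-64,-40,3)])
    k=(np.hypot(X+36,Y+100)<14)&(Z>215);print('knob',X[k].mean().round(1),Y[k].mean().round(1),np.percentile(Z[k],90).round(1))
    k=(abs(Y+30)<50)&(Z>176)&(abs(X)<25);print('lev',np.percentile(X[k],[5,95]).round(1),np.polyfit(Y[k],X[k],1).round(4))
```

```text
top x: [(-172, -2), (-169, -1), (-166, 1), (-163, 76), (-160, 76), (-157, 79), (-154, 89), (-151, 88), (-148, 89), (-145, 88), (-142, 84), (-139, 55), (-136, 53), (-133, 53), (-130, 53), (-127, 52), (-124, 52), (-121, 51), (-118, 53), (-115, 52), (-112, 52), (-109, 52), (-106, 51), (-103, 52), (-100, 52), (-97, 53), (-94, 52), (-91, 53), (-88, 54), (-85, 52), (-82, 52), (-79, 53), (-76, 53), (-73, 53), (-70, 53), (-67, 53), (-64, 52), (-61, 54), (-58, 67), (-55, 67), (-52, 95), (-49, 93)]
top y: [(-60, -1), (-48, 67), (-45, 59), (-42, 52), (-39, 53), (-36, 52), (-33, 53), (-30, 54), (-27, 53), (-24, 55), (-21, 53), (-18, 52), (-15, 52), (-12, 54), (-9, 52), (-6, 53), (-3, 53), (0, 52), (3, 50), (6, 53), (9, 52), (12, 52), (15, 52), (18, 53), (21, 53), (24, 52), (27, 51), (30, 53), (33, 52), (36, 53), (39, 52), (42, 53), (45, 53), (48, 52), (51, 53), (54, 51), (57, 53), (60, 55), (63, 53), (66, 54), (69, 50), (72, 51), (75, 52), (78, 54), (81, 54), (84, 60), (87, 1), (90, -1), (93, 0), (96, -1), (99, -1)]
base edge [(-64, 0), (-61, 0), (-58, 5), (-55, 8), (-52, 59), (-49, 98), (-46, 1
[... 580 characters left out ...]
60, 1), (-57, -1), (-54, -1), (-51, 0), (-48, -2), (-45, 59), (-42, 54), (-39, 50), (-36, 49), (-33, 53), (-30, 52), (-27, 50), (-24, 53), (-21, 50), (-18, 55), (-15, 51), (-12, 50), (-9, 53), (-6, 51), (-3, 51), (0, 52), (3, 53), (6, 51), (9, 50), (12, 52), (15, 51), (18, 46), (21, 50), (24, 53), (27, 51), (30, 49), (33, 51), (36, 51), (39, 51), (42, 52), (45, 52), (48, 50), (51, 53), (54, 52), (57, 50), (60, 0), (63, 25), (66, 0), (69, 0), (72, 1), (75, 50), (78, -1), (81, -2), (84, 0), (87, 55), (90, 57), (93, 0), (96, -1), (99, -1)]
base edge [(-64, -5), (-61, -2), (-58, 6), (-55, 40), (-52, 56), (-49, 72), (-46, 97), (-43, 186)]
knob -38.9 -98.0 225.6
lev [-11.2   9. ] [-0.0319 -2.4593]
```

```bash
cat >> h.py <<'E'
def go(*tg,psi=None):
    st=r.read_state();M=Ro.from_quat(st['tool_rot']);R=M.as_matrix()
    now=np.degrees(np.arctan2(R[1,0],R[0,0]))
    print('t',round(st['time'],2),'pos',st['position'].round(1),'psi',now.round(2),'tilt',R[:,2].round(3),'F',st['contact_force'].round(1),'w',round(st['width']*94,1),'gf',round(st['gripper_force'],1))
    for t in tg: print(np.round(R.T@(np.array(t)-st['position'])/10,2), 'yaw',None if psi is None else round(-(psi-now),2))
E
python3 -c "
from h import *
go((164,-629,300),(380,-280,300),(455,35,300),(455,35,100),(455,35,50),psi=-20.5)"
```

```text
t 0.1 pos [ 164.3 -628.3  204.7] psi 14.65 tilt [-0.     0.002 -1.   ] F [-0.  -0.1  0.4] w 94.2 gf 0.0
[-0.05  0.04 -9.53] yaw 35.15
[ 29.67 -28.26  -9.49] yaw 35.15
[ 44.9  -56.83  -9.44] yaw 35.15
[ 44.9  -56.8   10.56] yaw 35.15
[ 44.9  -56.79  15.56] yaw 35.15
```

Request:
drive_tool(steps="-1 0 0 -9.5 0; -1 0 0 -9.5 0; -1 0 0 -9.5 0; -1 29.7 -28.3 -9.5 35; -1 29.7 -28.3 -9.5 35; -1 29.7 -28.3 -9.5 35; -1 29.7 -28.3 -9.5 35; -1 29.7 -28.3 -9.5 35; -1 29.7 -28.3 -9.5 35; -1 29.7 -28.3 -9.5 35; -1 29.7 -28.3 -9.5 35; -1 29.7 -28.3 -9.5 35", force=10)

```text
time: 1.1
position: [362.2, -307.8, 300.4]
tool_rot: [0.984, -0.177, -0.0, -0.0]
contact_force: [1.2, 0.0, -0.6]
width: 1.001
gripper_force: 0.0
```

```bash
python3 -c "
from h import *
go((455,35,300),(455,35,100),(455,35,40),psi=-20.5)"
```

```text
t 1.1 pos [ 362.2 -307.8  300.4] psi -20.35 tilt [-0.  0. -1.] F [ 1.2  0.  -0.6] w 94.1 gf 0.0
[ -3.22 -35.37   0.04] yaw 0.15
[ -3.21 -35.37  20.04] yaw 0.15
[ -3.21 -35.37  26.04] yaw 0.15
```

Request:
drive_tool(steps="-1 -3.2 -35.4 0 0.15; -1 -3.2 -35.4 0 0.15; -1 -3.2 -35.4 0 0.15; -1 -3.2 -35.4 0 0.15; -1 -3.2 -35.4 0 0.15; -1 -3.2 -35.4 0 0.15; -1 -3.2 -35.4 0 0.15; -1 -3.2 -35.4 0 0.15; -1 -3.2 -35.4 5 0.15; -1 -3.2 -35.4 12 0.15; -1 -3.2 -35.4 18 0.15; -1 -3.2 -35.4 18 0.15")

```text
time: 2.1
position: [454.6, 33.5, 136.1]
tool_rot: [0.984, -0.177, 0.001, -0.0]
contact_force: [1.7, 0.3, -1.1]
width: 1.005
gripper_force: 0.0
```

Run:
```python
from h import *
go((454.5,35,60),(454.5,35,5),psi=-20.5)
d=snap('top');s=snap('scene')
cv2.imwrite('pics/n1.png',np.vstack([cv2.resize(q['frame'][a:a+90,b:b+240,::-1],(800,300)) for q,a,b in((d,150,210),(s,190,200))]))
```

```text
t 2.1 pos [454.6  33.5 136.1] psi -20.41 tilt [ 0.001  0.    -1.   ] F [ 1.7  0.3 -1.1] w 94.5 gf 0.0
[-0.07 -0.13  7.61] yaw 0.09
[-0.08 -0.13 13.11] yaw 0.09
```

View pics/n1.png

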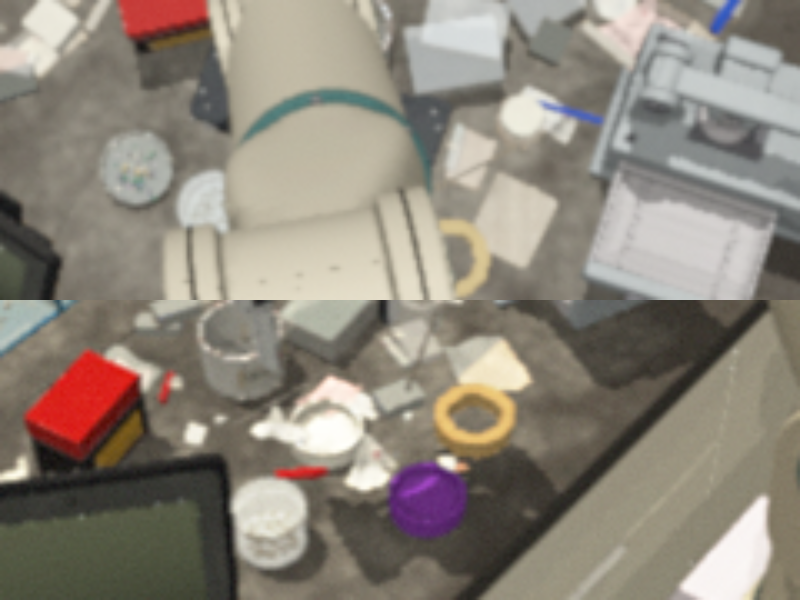

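The top view is covered by the arm. The scene view shows the white dish at (328,430) undisturbed and its surroundings flat, so I'm descending.

Request:
drive_tool(steps="-1 0 -0.1 3 0.1; -1 0 -0.1 6 0.1; -1 0 -0.1 9 0.1; -1 0 -0.1 11 0.1; -1 0 -0.1 12 0.1; -1 0 -0.1 12.5 0.1; -1 0 -0.1 12.5 0.1; -1 0 -0.1 12.5 0.1")

```text
time: 2.87
position: [456.2, 33.7, 13.9]
tool_rot: [0.984, -0.179, 0.001, -0.0]
contact_force: [0.6, 0.1, 0.2]
width: 1.002
gripper_force: 0.0
```

Run:
```python
from h import *
go((454.5,35,5.5),psi=-20.5)
```

```text
t 2.87 pos [456.2  33.7  13.9] psi -20.61 tilt [ 0.002  0.    -1.   ] F [0.6 0.1 0.2] w 94.2 gf 0.0
[-0.21 -0.06  0.84] yaw -0.11
```

Request:
drive_tool(steps="-1 -0.15 -0.1 0.8 0; -1 -0.15 -0.1 0.8 0; 1 -0.15 -0.1 0.8 0; 1 -0.15 -0.1 0.8 0; 1 -0.15 -0.1 0.8 0; 1 -0.15 -0.1 0.8 0; 1 -0.15 -0.1 0.8 0; 1 -0.15 -0.1 0.8 0; 1 -0.15 -0.1 0.8 0; 1 -0.15 -0.1 0.8 0; 1 -0.15 -0.1 0.8 0; 1 -0.15 -0.1 0.8 0", force=8)

```text
time: 3.87
position: [454.1, 35.2, 4.7]
tool_rot: [0.984, -0.179, 0.0, -0.0]
contact_force: [-0.9, 0.0, 6.0]
width: 0.645
gripper_force: 8.0
```

Run:
```python
from h import *
go((456,34,140),(380.1,-248.7,140),(380.1,-248.7,61),psi=-20.5)
```

```text
t 3.87 pos [454.1  35.2   4.7] psi -20.59 tilt [ 0.  0. -1.] F [-0.9  0.   6. ] w 60.6 gf 8.0
[  0.22   0.04 -13.53] yaw -0.09
[  3.06  29.17 -13.54] yaw -0.09
[ 3.06 29.18 -5.64] yaw -0.09
```

Request:
drive_tool(steps="1 0 0 -2 0; 1 0 0 -5 0; 1 0 0 -9 0; 1 0 0 -13.5 0; 1 0.6 6 -13.5 0; 1 1.1 10 -13.5 0; 1 1.5 14 -13.5 0; 1 1.9 18 -13.5 0; 1 2.3 22 -13.5 0; 1 2.7 26 -13.5 0; 1 3.1 29.2 -13.5 0; 1 3.1 29.2 -13.5 0")

```text
time: 4.87
position: [376.6, -257.7, 139.0]
tool_rot: [0.983, -0.185, -0.001, 0.002]
contact_force: [0.1, -1.2, -0.2]
width: 0.646
gripper_force: 8.0
```

Request:
drive_tool(steps="1 0 0 0 0; 1 0 0 0 0; 1 0 0 0 0")

```text
time: 5.12
position: [380.7, -247.3, 139.4]
tool_rot: [0.984, -0.177, -0.0, -0.001]
contact_force: [0.0, 0.3, -0.6]
width: 0.649
gripper_force: 8.0
```

Run:
```python
from h import *
go((380.1,-248.7,100),(380.1,-248.7,61),psi=-20.5)
s=snap('scene');d=snap('top')
cv2.imwrite('pics/n2.png',np.vstack([cv2.resize(q['frame'][a:a+90,b:b+240,::-1],(800,300)) for q,a,b in((d,165,330),(s,110,280))]))
```

```text
t 5.12 pos [ 380.7 -247.3  139.4] psi -20.44 tilt [-0.     0.001 -1.   ] F [ 0.   0.3 -0.6] w 61.0 gf 8.0
[-0.01  0.15  3.94] yaw 0.06
[-0.01  0.16  7.84] yaw 0.06
```

View pics/n2.png

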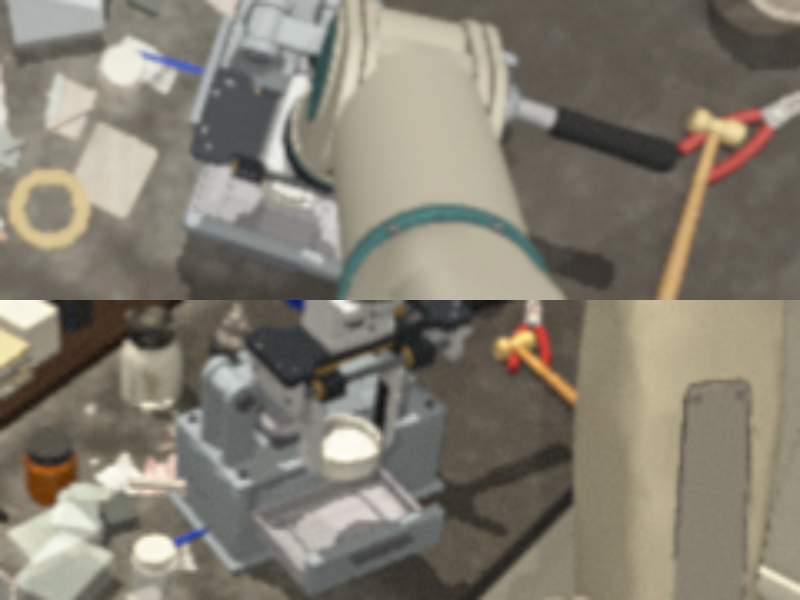

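The dish is held level above the drawer, seen at (345,445) in the lower panel. Lowering it now.

Request:
drive_tool(steps="1 0 0.1 2 0; 1 0 0.1 4 0; 1 0 0.1 5.5 0; 1 0 0.1 6.5 0; 1 0 0.1 7.2 0; 1 0 0.1 7.5 0; 1 0 0.1 7.5 0; 1 0 0.1 7.5 0")

```text
time: 5.88
position: [380.4, -249.8, 64.8]
tool_rot: [0.984, -0.178, 0.0, 0.0]
contact_force: [0.8, 1.0, -0.1]
width: 0.644
gripper_force: 8.0
```

Run:
```python
from h import *
go((380.1,-248.7,59.5),psi=-20.5)
s=snap('scene')
cv2.imwrite('pics/n3.png',cv2.resize(s['frame'][130:220,340:440,::-1],(660,594),interpolation=cv2.INTER_CUBIC))
```

```text
t 5.88 pos [ 380.4 -249.8   64.8] psi -20.54 tilt [ 0. -0. -1.] F [ 0.8  1.  -0.1] w 60.5 gf 8.0
[-0.06 -0.09  0.53] yaw -0.04
```

View pics/n3.png

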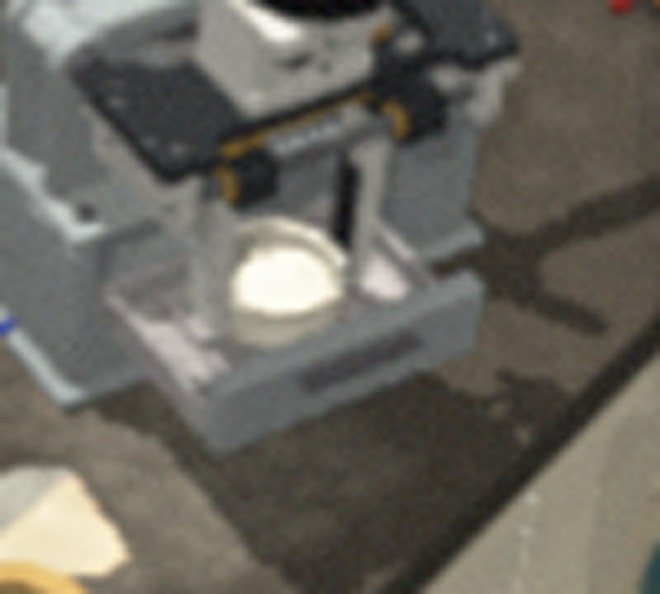

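The dish sits between the front panel and the back wall at (288,285). Lowering the last few millimetres and releasing.

Request:
drive_tool(steps="1 0 0 0.3 0; 1 0 0 0.5 0; 1 0 0 0.5 0; 1 0 0 0.5 0; -0.65 0 0 0.4 0; -0.65 0 0 0.3 0; -0.65 0 0 0.3 0; -0.65 0 0 0.3 0; -0.65 0 0 -3 0; -0.65 0 0 -6 0; -0.65 0 0 -9 0; -0.65 0 0 -9 0")

```text
time: 6.93
position: [382.9, -251.6, 158.9]
tool_rot: [0.984, -0.179, 0.004, 0.002]
contact_force: [0.7, -0.9, -0.3]
width: 0.827
gripper_force: 0.0
```

Run:
```python
from h import *
# front panel: own (-155, 20) ; push height
x0=np.array([466.5,-301.8]);a=np.radians(-20.5);c,s=np.cos(a),np.sin(a)
w=lambda X,Y:np.array([x0[0]+c*X-s*Y,x0[1]+s*X+c*Y])
go((*w(-200,20),145),(*w(-200,20),62),(*w(-58,20),62),psi=-20.5)
S=snap('scene');P=cloud(S)
print(w(-200,20))
m=(abs(P[...,0]-380)<45)&(abs(P[...,1]+249)<45)&(P[...,2]>70)&(P[...,2]<82);q=P[m];print('rim',len(q),q.mean(0).round(1),q.min(0).round(1),q.max(0).round(1))
```

```text
t 6.93 pos [ 382.9 -251.6  158.9] psi -20.61 tilt [ 0.008 -0.005 -1.   ] F [ 0.7 -0.9 -0.3] w 77.7 gf 0.0
[-10.42  -0.21   1.3 ] yaw -0.11
[-10.5   -0.22   9.6 ] yaw -0.11
[ 3.7  -0.25  9.72] yaw -0.11
[ 286.16970978 -213.02507996]
rim 99 [ 384.3 -246.1   74.1] [ 335.4 -278.6   70.1] [ 423.5 -208.7   80.1]
```

```bash
cat >> h.py <<'E'
x0=np.array([466.5,-301.8]);_a=np.radians(-20.5);_c,_s=np.cos(_a),np.sin(_a)
w=lambda X,Y,z:np.array([x0[0]+_c*X-_s*Y,x0[1]+_s*X+_c*Y,z])
def own(P):
    D=P[...,:2]-x0;return D[...,0]*_c+D[...,1]*_s,-D[...,0]*_s+D[...,1]*_c
E
python3 - <<'E'
from h import *
go(w(-173,-32,155),w(-173,-32,78),psi=-20.5)
d=snap('scene');P=cloud(d);X,Y=own(P);f=d['frame'].astype(int)
m=(abs(X+99)<37)&(abs(Y-20)<37)&(P[...,2]>71)&(P[...,2]<79)
print(m.sum(),np.percentile(X[m],[2,50,98]).round(1),np.percentile(Y[m],[2,50,98]).round(1),np.median(P[m][:,2]))
E
```

```text
t 6.98 pos [ 381.7 -251.2  156.9] psi -20.62 tilt [ 0.005 -0.003 -1.   ] F [ 0.4 -0.7 -0. ] w 77.6 gf 0.0
[-7.58  4.99  0.15] yaw -0.12
[-7.62  4.98  7.85] yaw -0.12
81 [-127.1  -94.8  -65. ] [-7.9 21.4 52. ] 74.07221251909198
```

The rim reads about 75 mm high and is centred at own (-97,21), so the dish is seated. Next I'll go round to the front panel.

Request:
drive_tool(steps="1 -2 1.5 0 0; 1 -4 3 0 0; 1 -6 4.5 0 0; 1 -7.6 5 0 0; 1 -7.6 5 0 0; 1 -7.6 5 0 0; 1 -7.6 5 0 0; 1 -7.6 5 0 0")

```text
time: 7.7
position: [292.5, -270.0, 154.2]
tool_rot: [0.984, -0.178, 0.0, -0.0]
contact_force: [-0.4, 0.3, -0.5]
width: 0.295
gripper_force: 0.0
```

Run:
```python
from h import *
p=r.read_state()['position'];print(np.round(own(p),1))
go(w(-173,-32,155),w(-173,-32,78),psi=-20.5)
```

```text
[-174.1  -31.1]
t 7.7 pos [ 292.5 -270.   154.2] psi -20.51 tilt [ 0.001  0.    -1.   ] F [-0.4  0.3 -0.5] w 27.7 gf 0.0
[ 0.11  0.09 -0.08] yaw -0.01
[0.11 0.09 7.62] yaw -0.01
```

Reach is fine here. Descending with the fingers shut, then pushing gently.

Request:
drive_tool(steps="1 0 0.1 1 0; 1 0 0.1 2 0; 1 0 0.1 3.5 0; 1 0 0.1 5 0; 1 0 0.1 6.5 0; 1 0 0.1 7.5 0; 1 0 0.1 7.8 0; 1 0 0.1 7.8 0; 1 0 0.1 7.8 0")

```text
time: 8.45
position: [291.6, -270.9, 76.6]
tool_rot: [0.984, -0.178, 0.0, -0.0]
contact_force: [-0.3, 0.4, 0.0]
width: 0.007
gripper_force: 0.0
```

Request:
drive_tool(steps="1 0.4 0 0 0; 1 0.8 0 0 0; 1 1.2 0 0 0; 1 1.7 0 0 0; 1 2.2 0 0 0; 1 2.8 0 0 0; 1 3.4 0 0 0; 1 4 0 0 0; 1 4.5 0 0 0; 1 4.9 0 0 0; 1 5 0 0 0; 1 5 0 0 0")

```text
time: 9.45
position: [338.4, -288.9, 76.5]
tool_rot: [0.984, -0.179, 0.001, 0.0]
contact_force: [0.1, 0.3, 0.4]
width: 0.003
gripper_force: 0.0
```

Run:
```python
from h import *
p=r.read_state()['position'];print(np.round(own(p),1))
go(w(-140,15,78),w(-74,15,78),psi=-20.5)
d=snap('scene');P=cloud(d);X,Y=own(P)
m=(abs(Y-10)<60)&(P[...,2]>86)&(P[...,2]<93)&(X<-56)&(X>-160);print('panel',m.sum(),np.percentile(X[m],[5,50,95]).round(1))
m=(X>-103)&(X<-20)&(abs(Y-20)<40)&(P[...,2]>71)&(P[...,2]<79);print(m.sum(),np.percentile(X[m],[2,50,98]).round(1),np.percentile(Y[m],[2,50,98]).round(1))
cv2.imwrite('pics/n4.png',cv2.resize(d['frame'][130:220,340:440,::-1],(660,594),interpolation=cv2.INTER_CUBIC))
```

```text
[-124.5  -32.7]
t 9.45 pos [ 338.4 -288.9   76.5] psi -20.58 tilt [ 0.001 -0.    -1.   ] F [0.1 0.3 0.4] w 0.3 gf 0.0
[-1.55 -4.77 -0.15] yaw -0.08
[ 5.05 -4.78 -0.15] yaw -0.08
panel 119 [-132.  -110.  -102.4]
60 [-84.6 -65.9 -36.1] [-8.8 24.7 52.4]
```

Request:
drive_tool(steps="1 -0.8 0 0 0; 1 -1.6 0 0 0; 1 -1.6 -2 0 0; 1 -1.6 -4 0 0; 1 -1.6 -4.8 0 0; 1 -1.6 -4.8 0 0; 1 -1.1 -4.8 0 0; 1 -0.6 -4.8 0 0; 1 -0.1 -4.8 0 0; 1 0.4 -4.8 0 0; 1 0.9 -4.8 0 0; 1 1.4 -4.8 0 0")

```text
time: 10.5
position: [367.7, -249.4, 76.4]
tool_rot: [0.984, -0.179, -0.0, 0.0]
contact_force: [-1.4, 0.2, 0.2]
width: 0.002
gripper_force: 0.6
```

Request:
drive_tool(steps="1 0.4 0 0 0; 1 0.8 0 0 0; 1 1.2 0 0 0; 1 1.6 0 0 0; 1 2.0 0 0 0; 1 2.4 0 0 0; 1 2.8 0 0 0; 1 3 0 0 0; 1 3.2 0 0 0; 1 3.3 0 0 0; 1 3.4 0 0 0; 1 3.4 0 0 0")

```text
time: 11.5
position: [399.8, -260.6, 76.5]
tool_rot: [0.984, -0.179, 0.0, -0.0]
contact_force: [-1.0, 1.0, 0.3]
width: 0.005
gripper_force: 0.1
```

Run:
```python
from h import *
p=r.read_state()['position'];print(np.round(own(p),1))
go(w(-74,15,78),psi=-20.5)
```

```text
[-76.9  15.3]
t 11.5 pos [ 399.8 -260.6   76.5] psi -20.58 tilt [ 0.001 -0.    -1.   ] F [-1.   1.   0.3] w 0.5 gf 0.1
[ 0.29  0.03 -0.15] yaw -0.08
```

Nearly shut. I'll push on in small steps until the force rises.

Request:
drive_tool(steps="1 0.1 0 0 0; 1 0.2 0 0 0; 1 0.3 0 0 0; 1 0.4 0 0 0; 1 0.4 0 0 0; 1 0.4 0 0 0")

```text
time: 12.0
position: [400.9, -261.1, 76.3]
tool_rot: [0.984, -0.179, -0.002, -0.0]
contact_force: [-4.5, 2.3, 4.5]
width: 0.004
gripper_force: 2.7
```

Run:
```python
from h import *
p=r.read_state()['position'];print(np.round(own(p),1))
go(w(-74,15,78),psi=-20.5)
```

```text
[-75.7  15.2]
t 12.0 pos [ 400.9 -261.1   76.3] psi -20.6 tilt [-0.004  0.002 -1.   ] F [-4.5  2.3  4.5] w 0.4 gf 2.7
[ 0.17  0.02 -0.17] yaw -0.1
```

Request:
drive_tool(steps="1 0.2 0 0 0; 1 0.4 0 0 0; 1 0.4 0 0 0; 1 0.4 0 0 0")

```text
time: 12.33
position: [400.9, -261.2, 75.9]
tool_rot: [0.984, -0.179, -0.006, -0.001]
contact_force: [-9.7, 4.4, 9.2]
width: 0.008
gripper_force: 5.6
```

Run:
```python
from h import *
p=r.read_state()['position'];print(np.round(own(p),1))
go(w(-115,15,78),w(-125,-60,260),psi=-20.5)
```

```text
[-75.6  15.1]
t 12.33 pos [ 400.9 -261.2   75.9] psi -20.62 tilt [-0.011  0.004 -1.   ] F [-9.7  4.4  9.2] w 0.7 gf 5.6
[-3.94  0.01 -0.17] yaw -0.12
[ -5.14   7.52 -18.35] yaw -0.12
```

Request:
drive_tool(steps="1 -1 0 0 0; 1 -3 0 0 0; 1 -4.5 0 0 0; 1 -4.5 0 -4 0; 1 -4.5 0 -8 0; 1 -4.5 0 -12 0; 1 -4.5 0 -16 0; 1 -4.5 0 -19 0; 1 -4.5 0 -19 0; 1 -4.5 0 -19 0; 1 -4.5 0 -19 0")

```text
time: 13.25
position: [364.6, -247.6, 266.0]
tool_rot: [0.984, -0.179, 0.0, 0.0]
contact_force: [-0.1, 0.4, 0.2]
width: 0.01
gripper_force: 0.0
```

Run:
```python
from h import *
st=r.read_state();print(np.round(own(st['position']),1),st['q'].round(2))
go(w(-37.5,-100.5,265),w(-37.5,-100.5,202),psi=-20.5)
d=snap('scene');P=cloud(d);X,Y=own(P);Z=P[...,2]
m=(abs(Y-15)<60)&(Z>86)&(Z<93)&(X<-46)&(X>-160);print('panel',m.sum(),np.percentile(X[m],[5,50,95]).round(1))
for n in('scene','top'):
    D=dict(np.load(f'pics/{n}.npz'));P0=cloud(D);A,B=own(P0)
    print(n,[(b,int(np.percentile(P0[...,2][(abs(A-b)<4)&(abs(B+100)<10)],90))) for b in range(-60,30,6) if((abs(A-b)<4)&(abs(B+100)<10)).any()])
cv2.imwrite('pics/n5.png',cv2.resize(d['frame'][100:220,330:450,::-1],(600,600),interpolation=cv2.INTER_CUBIC))
```

```text
[-114.4   15.1] [ 0.83  0.27 -0.37  1.98  0.12  0.92 -1.54]
t 13.25 pos [ 364.6 -247.6  266. ] psi -20.6 tilt [ 0. -0. -1.] F [-0.1  0.4  0.2] w 0.9 gf 0.0
[ 7.71 11.55  0.1 ] yaw -0.1
[ 7.71 11.54  6.4 ] yaw -0.1
panel 114 [-58.8 -53.  -47.5]
scene [(-60, 6), (-54, 89), (-48, 202), (-42, 220), (-36, 222), (-30, 223), (-24, 173), (-18, 184), (-12, 186), (-6, 188), (0, 186), (6, 140), (12, 111), (18, 97), (24, 99)]
top [(-48, 224), (-42, 227), (-36, 228), (-30, 225), (0, 190), (6, 190), (12, 191), (18, 190), (24, 187)]
```

View pics/n5.png

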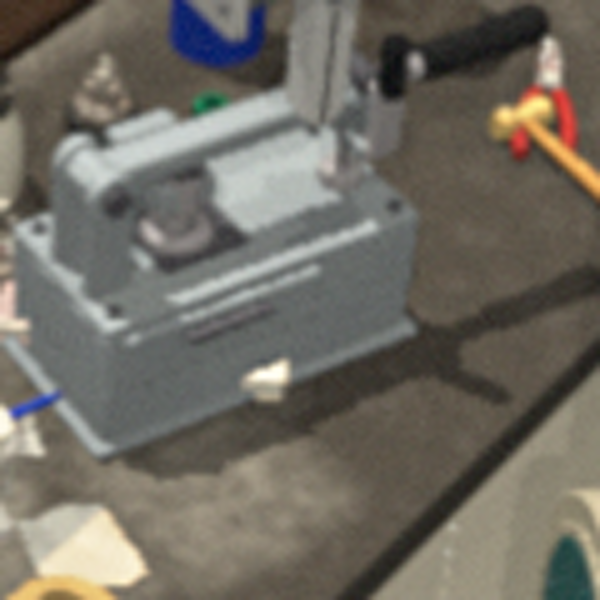

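The drawer is shut flush; its panel spans the front at (230,320). The knob is at (395,65). The small white bit at (265,380) is where the drawer used to cover the counter, so I'll check its height. Next I go above the knob with a -90° turn, closing along the press's x.

Request:
drive_tool(steps="0 2 3 0 -7; 0 4 6 0 -14; 0 6 9 0 -21; 0 7.7 11.5 0 -28; 0 7.7 11.5 0 -35; 0 7.7 11.5 0 -42; 0 7.7 11.5 0 -49; 0 7.7 11.5 0 -56; 0 7.7 11.5 0 -63; 0 7.7 11.5 0 -70; 0 7.7 11.5 0 -77; 0 7.7 11.5 0 -84")

```text
time: 14.3
position: [395.9, -381.7, 264.3]
tool_rot: [0.849, 0.528, -0.0, -0.002]
contact_force: [-0.3, 0.4, 1.0]
width: 0.5
gripper_force: 0.0
```

Request:
drive_tool(steps="0 0 0 0 -6; 0 0 0 0 -6; 0 0 0 0 -6; 0 0 0 0 -6")

```text
time: 14.63
position: [396.1, -382.1, 265.4]
tool_rot: [0.823, 0.568, -0.0, -0.001]
contact_force: [0.4, -0.3, 0.2]
width: 0.5
gripper_force: 0.0
```

Run:
```python
from h import *
D=dict(np.load('pics/scene.npz'));print('scrap',px2w(D,383,176).round(1),own(px2w(D,383,176)))
st=r.read_state();print(np.round(own(st['position']),1),st['q'].round(2))
go(w(-37.5,-100.5,235),w(-37.5,-100.5,202),psi=69.5)
```

```text
scrap [ 406.3 -296.1   10.2] (np.float64(-58.33184184818663), np.float64(-15.756950653692439))
[-37.8 -99.8] [ 1.18  0.5  -0.71  1.7   0.36  1.08 -0.  ]
t 14.63 pos [ 396.1 -382.1  265.4] psi 69.26 tilt [-0.001  0.002 -1.   ] F [ 0.4 -0.3  0.2] w 47.0 gf 0.0
[-0.07  0.04  3.04] yaw -0.24
[-0.07  0.04  6.34] yaw -0.24
```

The white bit is a small scrap lying at the press foot, not the dish. Lowering onto the knob and gripping.

Request:
drive_tool(steps="0 -0.05 0 2 -0.2; 0 -0.05 0 4 -0.2; 0 -0.05 0 5.5 -0.2; 0 -0.05 0 6.3 -0.2; 0 -0.05 0 6.3 -0.2; 0 -0.05 0 6.3 -0.2; 1 -0.05 0 6.3 -0.2; 1 -0.05 0 6.3 -0.2; 1 -0.05 0 6.3 -0.2; 1 -0.05 0 6.3 -0.2; 1 -0.05 0 6.3 -0.2; 1 -0.05 0 6.3 -0.2", force=30)

```text
time: 15.63
position: [397.5, -383.4, 204.0]
tool_rot: [0.821, 0.571, 0.001, 0.001]
contact_force: [2.3, -2.1, -0.4]
width: 0.181
gripper_force: 30.0
```

Run:
```python
from h import *
st=r.read_state();print(np.round(own(st['position']),1))
go(w(-50,-100,202),psi=69.5)
```

```text
[ -36.1 -100.6]
t 15.63 pos [ 397.5 -383.4  204. ] psi 69.6 tilt [ 0.003 -0.001 -1.   ] F [ 2.3 -2.1 -0.4] w 17.0 gf 30.0
[ 0.06 -1.39  0.19] yaw 0.1
```

Request:
drive_tool(steps="1 0 -0.3 0 0; 1 0 -0.6 0 0; 1 0 -0.9 0 0; 1 0 -1.2 0 0; 1 0 -1.4 0 0; 1 0 -1.5 0 0; 1 0 -1.5 0 0; 1 0 -1.5 0 0")

```text
time: 16.3
position: [385.6, -378.8, 204.3]
tool_rot: [0.821, 0.571, 0.002, 0.003]
contact_force: [9.0, -4.3, -4.1]
width: 0.183
gripper_force: 30.0
```

```bash
cat > arc.py <<'E'
from h import *
st=r.read_state();p=st['position'];print(np.round(own(p),1),p[2].round(1))
go(p)
R=Ro.from_quat(st['tool_rot']).as_matrix()
# arc steps from the knob-down TCP pose (own y -100.6, z 204)
X=own(p)[0]
for th in (2,4,6,8,10,13,16,19,22,25,26):
    a=np.radians(th);rr,u=180,35
    t=w(X,80-(rr*np.cos(a)-u*np.sin(a))-.6,169+rr*np.sin(a)+u*np.cos(a))
    print(th,np.round(R.T@(t-p)/10,2))
E
python3 arc.py
```

```text
[ -48.8 -100.5] 204.3
t 16.3 pos [ 385.6 -378.8  204.3] psi 69.64 tilt [ 0.007 -0.003 -1.   ] F [ 9.  -4.3 -4.1] w 17.2 gf 30.0
[0. 0. 0.] yaw None
2 [ 0.12  0.   -0.6 ]
4 [ 0.28  0.01 -1.22]
6 [ 0.45  0.02 -1.83]
8 [ 0.65  0.02 -2.44]
10 [ 0.87  0.03 -3.04]
13 [ 1.24  0.03 -3.93]
16 [ 1.65  0.04 -4.8 ]
19 [ 2.11  0.05 -5.64]
22 [ 2.61  0.06 -6.46]
25 [ 3.15  0.06 -7.25]
26 [ 3.34  0.07 -7.51]
```

The latch is out about 12.7 mm at about 10 N. Lifting along the arc.

Request:
drive_tool(steps="1 0.05 0 -0.3 0; 1 0.12 0 -0.6 0; 1 0.2 0 -0.9 0; 1 0.28 0 -1.2 0; 1 0.36 0 -1.5 0; 1 0.45 0 -1.8 0; 1 0.55 0 -2.1 0; 1 0.65 0 -2.4 0; 1 0.75 0 -2.7 0; 1 0.87 0 -3 0; 1 0.87 0 -3 0")

```text
time: 17.22
position: [388.9, -370.0, 234.5]
tool_rot: [0.821, 0.571, 0.002, 0.003]
contact_force: [8.2, -3.6, -6.1]
width: 0.186
gripper_force: 30.0
```

```bash
python3 arc.py
```

```text
[-48.8 -91.1] 234.5
t 17.22 pos [ 388.9 -370.   234.5] psi 69.68 tilt [ 0.008 -0.002 -1.   ] F [ 8.2 -3.6 -6.1] w 17.4 gf 30.0
[0. 0. 0.] yaw None
2 [-0.82 -0.02  2.42]
4 [-0.66 -0.02  1.8 ]
6 [-0.49 -0.01  1.18]
8 [-0.29 -0.01  0.58]
10 [-0.07 -0.   -0.03]
13 [ 0.3   0.01 -0.91]
16 [ 0.71  0.02 -1.78]
19 [ 1.17  0.02 -2.62]
22 [ 1.67  0.03 -3.44]
25 [ 2.22  0.04 -4.23]
26 [ 2.41  0.04 -4.49]
```

Request:
drive_tool(steps="1 0.15 0 -0.45 0; 1 0.3 0 -0.9 0; 1 0.5 0 -1.35 0; 1 0.71 0 -1.8 0; 1 0.95 0 -2.2 0; 1 1.17 0 -2.6 0; 1 1.4 0 -3 0; 1 1.67 0 -3.45 0; 1 1.95 0 -3.85 0; 1 2.22 0 -4.25 0; 1 2.22 0 -4.25 0; 1 2.22 0 -4.25 0")

```text
time: 18.22
position: [396.2, -349.2, 276.6]
tool_rot: [0.821, 0.571, 0.002, 0.003]
contact_force: [7.8, -3.1, -7.5]
width: 0.183
gripper_force: 30.0
```

Request:
drive_tool(steps="1 0 0 0 0; 1 0 0 0 0; 1 0 0 0 0; 1 0 0 0 0; 1 0 0 0 0; 1 0 0 0 0")

```text
time: 18.72
position: [396.1, -349.3, 276.3]
tool_rot: [0.821, 0.571, 0.002, 0.003]
contact_force: [8.4, -2.9, -5.8]
width: 0.181
gripper_force: 30.0
```

```bash
python3 arc.py
python3 - <<'E'
from h import *
d=snap('scene');t=snap('top')
P=cloud(t);X,Y=own(P);Z=P[...,2]
for n,q in(('top',t),('scene',d)):
    P=cloud(q);X,Y=own(P);Z=P[...,2]
    for lo,hi in((0,40),(-225,-150)):
        m=(abs(X+1)<9)&(Y<hi)&(Y>lo)&(Z>170)&(Z<330);
        if m.sum()>20:
            k=np.polyfit(Y[m],Z[m],1);print(n,lo,hi,m.sum(),'slope deg',np.degrees(np.arctan(k[0])).round(1))
cv2.imwrite('pics/n6.png',np.hstack([cv2.resize(q['frame'][a:a+130,b:b+130,::-1],(400,400),interpolation=cv2.INTER_CUBIC) for q,a,b in((d,80,330),(t,140,400))]))
E
```

```text
[-49.3 -69.2] 276.3
t 18.72 pos [ 396.1 -349.3  276.3] psi 69.65 tilt [ 0.007 -0.002 -1.   ] F [ 8.4 -2.9 -5.8] w 17.0 gf 30.0
[0. 0. 0.] yaw None
2 [-3.01 -0.05  6.6 ]
4 [-2.86 -0.05  5.98]
6 [-2.68 -0.04  5.37]
8 [-2.48 -0.04  4.76]
10 [-2.26 -0.04  4.16]
13 [-1.9  -0.03  3.27]
16 [-1.48 -0.02  2.4 ]
19 [-1.02 -0.01  1.56]
22 [-0.52 -0.01  0.74]
25 [ 0.02  0.   -0.05]
26 [ 0.21  0.   -0.31]
top 0 40 119 slope deg -25.0
scene 0 40 108 slope deg -25.8
```

View pics/n6.png

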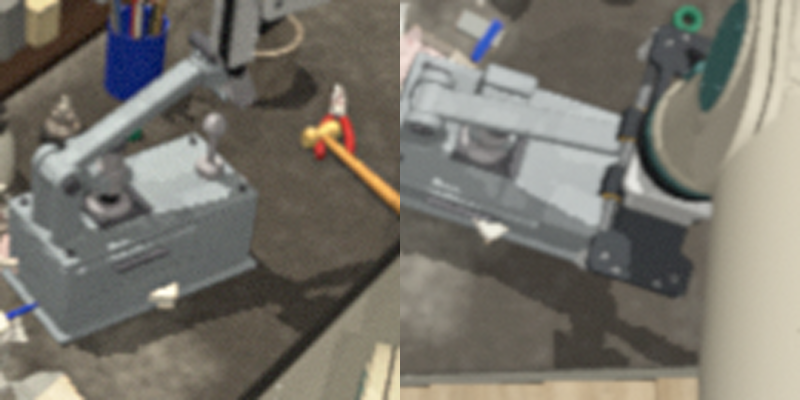

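The picture shows the lever up off the ball stud (stud at (213,125), lever from (60,160) to (215,60)). Depth gives about 25° in both views. The drawer is shut and the arm is holding still.

```bash
python3 -c "
from bench import r
print(r.job_done())"
```

```text
the job is handed in; nothing more can be done
None
```

The job is handed in at about 19 s: the dish was set in the drawer and released, the drawer is shut, and the arm is holding the unlatched lever still at about 25°; the beads and clear box were not touched.

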